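# Cover the filled garnish well and open the empty one

### The arm

A 6-joint arm with a two-finger parallel gripper is mounted at the origin on a cart in front of the work surface, level with it; the furniture and walls round the work are solid. World frame = base frame: x ahead of the robot, y to its left, z up, the work surface at z = 0. Lengths are in m, angles in degrees, forces in N, time in s.
With the tool pointing down it reaches from about 0.3 to 0.75 m from the base axis. Payload 8.5 kg.
Tool frame: the origin (TCP) lies midway between the tips of the shut fingers; the grasp point (between the pads) lies 19 mm behind it (env.grip_depth is the distance from the TCP to the grasp point, in m); x points along the fingers, y is the direction in which the jaws open and shut, and the axes are right-handed (so a half turn about x gives the same grasp; the last joint's range is limited). The gripper opens to 85 mm and grips with 20 to 120 N. Pads are 22 mm wide; open, the fingers measure 114 mm over their backs; the gripper's body (76 mm by 85 mm) begins 54 mm behind the grasp point. The pads swing forward as they close: fully open they stand 13 mm farther back than shut.
Start: joints at [-84.528, 21.807, 74.336, -0, 83.858, -12.336], TCP at [0.168, -0.524, 0.231] pointing down, gripper open.
Joint ranges: [-178.18, 178.18], [-50.72, 133.34], [12.68, 142.11], [-81.47, 261.47], [9.98, 163.14], [-165.26, 165.26]. Speed limits (degrees/s): [136.94, 136.94, 180, 180, 180, 180].

### API

Orientations are given as a 3x3 rotation matrix whose columns are the frame's x, y, z axes.
In Python, from rig import env gives the robot as it stands.
- The arm moves only by the tool play_rows, never from a script. Its arguments are lists of equal length, an entry for each row: "travel": the shift along the world's x, y, z in cm, a list of three; "rotation": the turn, a rotation vector about the world's x, y, z in rad, a list of three; "claw": the finger opening in cm, from 0 to 8.54. A call has 1 to 12 rows; each row shifts and turns the pose as measured when the row begins; what a row does not reach is not made up. A row lasts 1/12 s, in which the tool goes at most 41.7 mm and 7.16 degrees, less where a joint would pass 70% of its speed; a pose out of reach is approached as far as the arm can. A call is refused whole if a number of a shift passes 4.17 or a number of a turn 0.125, either way. A call with a gripper value outside its range is refused whole. The fingers move at their own pace and stop on an object; "squeeze" is the grip in N (left out, the last holds). Time passes only in rows, so rows that do not move let the fingers close. It gives the time, the measured TCP pose, the force and the opening at its end, in the units of the state.
- env.observe(): the state, without advancing time (a new reading comes with each control period).
- env.get_image(name): name is "scene" or "top" or "wrist"; returns the picture (384x512x3 uint8, red, green, blue); there is no depth.
- env.camera_info(name): a dict with "vertical_fov" (degrees; the focal length in pixels is half the picture's height over the tangent of half this angle, whatever the lens; pixels are square), "cx", "cy" (the principal point, pixels), "D" ([k1, k2, p1, p2, k3] as OpenCV has them; the pictures are not rectified), "eye" and "rotation" of the camera in the world. Camera axes: x right, y down, z forward; pixel columns grow to the right and rows downward; lengths in m; the calibration is good to about 2 mm. A picture is of the moment at which its call begins: read the wrist's pose just before it. camera_info takes no time and is no camera call; for the wrist camera it gives the pose at the moment of the call.
- env.close_job(): hands the job in, once; it reports no verdict.
The state is a dict: "time_s": time; "q": joint angles; "qvel": joint speeds; "joint_efforts": joint torques, N m; "position": TCP position; "tool_rot": TCP orientation; "ft_force": force on the tool from outside, world axes, zero at the start; "wrist_torque": the same for the moment, N m; "grip_width": finger opening in m.
Only numpy, scipy, OpenCV 4.12 (cv2) and the standard library are available. Lean on these libraries where they do the work, as an engineer would, in place of code of your own. Each camera call takes 0.05 s, during which the arm holds its last target.

### The job

Both clear covers of the garnish station were left half way. Push the cover over the well with the two sauce ramekins fully shut, and push the other cover fully open so that its empty well can be loaded. Push the covers gently by their upright lips with the fingertips, grip and lift nothing, and leave the ramekins and everything else on the table where they stand.

Things in the scene. Friction and masses are not known exactly. Their poses are not given: they have to be found in the camera images.
- station: Fixed low steel garnish station, 262 (own x) x 360 (own y) mm, plus a low ledge at its +y end, 91 mm high at its rails; origin under its centre on the table top, turned up to 0.18 rad about the vertical. In its -y half (robot's right) two open wells along y, 104 mm wide, y = -165 to -10 mm: near one centred at x = -62 mm, far one at x = +62 mm. Its +y half is a flat closed deck where open covers park.
- cover_near (a joint): Sliding cover of the near well: clear plate 110 x 170 mm in a thin steel frame, top face 85 mm above the table. In m: 0 fully shut against the stop at the station's -y end, 0.172 fully open against the stop at its +y end; it opens along the station's +y. Starts at 0.07 to 0.11, stays where it is left, slides at about 3 N. Rails 91 mm high run beside it.
- cover_far (a joint): Sliding cover of the far well; same size, values and behaviour.
- lip_near (a point): Centre of the upright steel lip on the near cover, 98.5 mm above the table: 70 mm long (station x), 8 mm thick (station y), top 14 mm above this point, cover 13.5 mm below it. In the station's frame x = -62 mm, y = -141.5 mm shut, +30.5 mm fully open. Push its +y face to shut, its -y face to open; there is room on all sides for shut fingers.
- lip_far (a point): The same lip on the far cover, at station x = +62 mm.
- ramekin_1: Loose white ramekin with red sauce, 65 mm across, 37 mm high, origin under its centre; it stands in the same well as the other ramekin, near or far (at random); its top is 64 mm above the table, 16 mm below the cover.
- ramekin_4: Loose white ramekin with pale sauce, same size, origin under its centre, in the same well as ramekin_1. The other well is empty.
- shaker_1: White shaker, 41 mm wide, 84 mm high, standing on the 30 mm high, 60 mm wide ledge at the +y (left) end of the station; origin under its centre. Leave alone.
- shaker_2: Dark shaker with white cap, 41 mm wide, 84 mm high, on the table to the left of the station; origin under its centre. Leave alone.
- sauce_bottle_1: Slim red bottle, 41 mm wide, 154 mm high, left of the station; origin under its centre. Leave alone.
- tumbler_1: Plastic tumbler, 66 mm wide, 99 mm high, left of the station; origin under its centre. Leave alone.
There are look-alikes about, which are no part of the job. Of the things like the ramekin_1, leave any that is green; of the rest the larger one is meant.

How it is judged:
By the outcome, as a careful person would: the job done as asked, in the order asked, and still so for the second after the job is handed in, with the robot touching nothing.
It also fails if it takes over 45 s, if anything falls off the work surface, if the arm or the gripper's body presses on something with over 40 N, if the wrist force passes 120 N, or if a joint passes its speed limit or range.

## Working session

There is one attempt and no reset: what is moved stays moved. The work goes in short steps, Python scripts to look and compute and a tool call to move; the robot and the scene stay as the last step left them, time stands still between calls to the robot, and variables do not carry over. Pictures are saved under pics/ and viewed, and the job is handed in when it is done.

Besides the shell and the picture viewer there is one more tool, called after ">>>" by a JSON object that holds its "api" and its "payload". play_rows: Moves the arm, as the interface text tells. Its arguments: {"type":"object","properties":{"travel":{"type":"array","items":{"type":"array","items":{"type":"number"}}},"rotation":{"type":"array","items":{"type":"array","items":{"type":"number"}}},"claw":{"type":"array","items":{"type":"number"}},"squeeze":{"type":"number"}},"required":["travel","rotation","claw"]}

```bash
mkdir -p pics; ls; python3 - <<'E'
from rig import env
import cv2
s=env.observe(); print(s['time_s'],s['position'],s['tool_rot'],s['ft_force'],s['grip_width'])
for n in ['scene','top','wrist']:
    i=env.camera_info(n); print(n,i)
    cv2.imwrite(f'pics/{n}0.png',env.get_image(n)[:,:,::-1])
E
```

```text
pics
0.0 [ 0.16816837 -0.52334172  0.2307153 ] [[-1.21016883e-04  3.05827705e-01 -9.52086866e-01]
 [ 1.48804232e-03 -9.52085764e-01 -3.05827540e-01]
 [-9.99998886e-01 -1.45375584e-03 -3.39866114e-04]] [-0.02634541  0.46355545 -0.23072421] 0.08546274958660015
scene {'vertical_fov': 43.408461610340666, 'cx': 256.41379946827226, 'cy': 187.91708422575252, 'D': array([-0.0533616,  0.       ,  0.       ,  0.       ,  0.       ]), 'eye': array([-0.65075843,  0.65310671,  1.47769157]), 'rotation': array([[-0.48596387, -0.64530983,  0.58941865],
       [-0.8737843 ,  0.3445046 , -0.34324566],
       [ 0.01844236, -0.68182975, -0.73127838]])}
top {'vertical_fov': 47.67029392846082, 'cx': 253.222232518985, 'cy': 190.30655239854, 'D': array([-0.10035136,  0.        ,  0.        ,  0.        ,  0.        ]), 'eye': array([ 0.32158516, -0.02544383,  1.5993858 ]), 'rotation': array([[ 0.01896038, -0.99667314,  0.0792664 ],
       [-0.99981181, -0.01922605, -0.00258962],
       [ 0.00410498, -0.07920238, -0.99685011]])}
wrist {'vertical_fov': 67.89958116048864, 'cx': 257.7459714033401, 'cy': 193.90140330844, 'D': array([-0.06725686,  0.        ,  0.        ,  0.        ,  0.        ]), 'eye': array([ 0.23418949, -0.50209846,  0.37359394]), 'rotation': array([[ 3.05499663e-01, -9.15206461e-01, -2.62806184e-01],
       [-9.52191901e-01, -2.93845994e-01, -8.35770013e-02],
       [-7.34332670e-04,  2.75774666e-01, -9.61222032e-01]])}
```

View pics/top0.png

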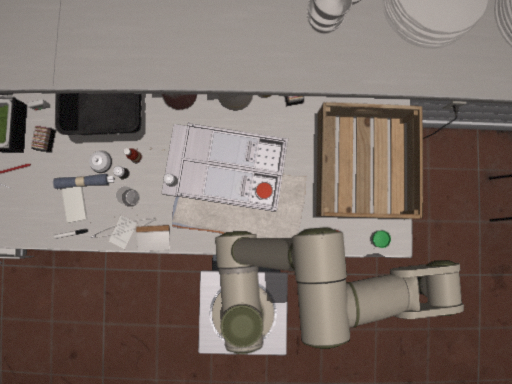

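View pics/scene0.png

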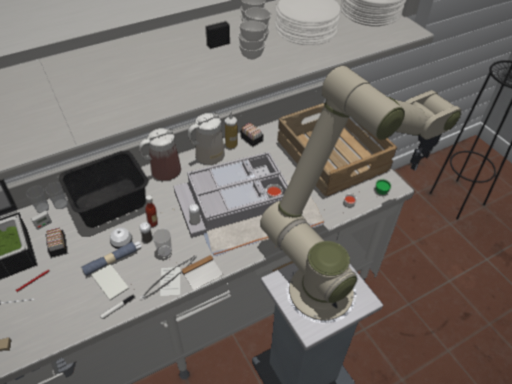

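```bash
python3 - <<'E'
import cv2
a=cv2.imread('pics/top0.png')
cv2.imwrite('pics/topcrop.png',cv2.resize(a[40:240,150:400],None,fx=3,fy=3,interpolation=cv2.INTER_CUBIC))
a=cv2.imread('pics/scene0.png')
cv2.imwrite('pics/scenecrop.png',cv2.resize(a[100:300,180:430],None,fx=3,fy=3,interpolation=cv2.INTER_CUBIC))
E
```

```text
(no output)
```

View pics/topcrop.png

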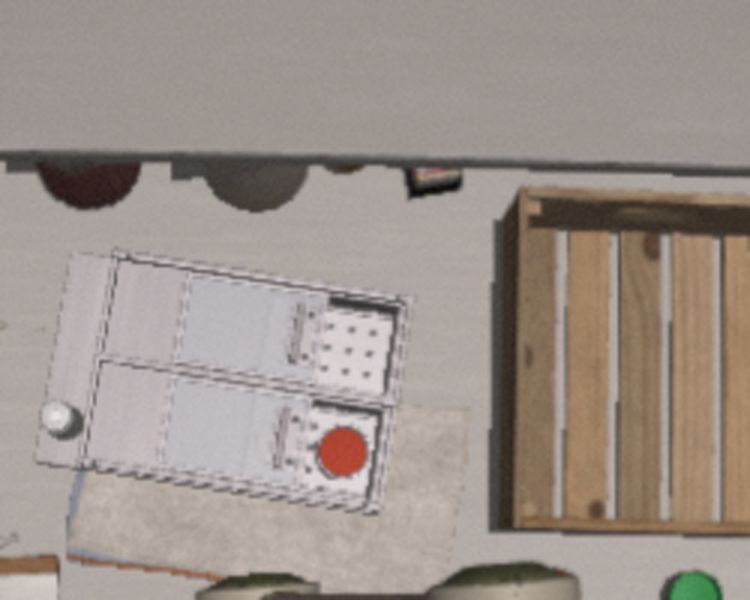

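View pics/scenecrop.png

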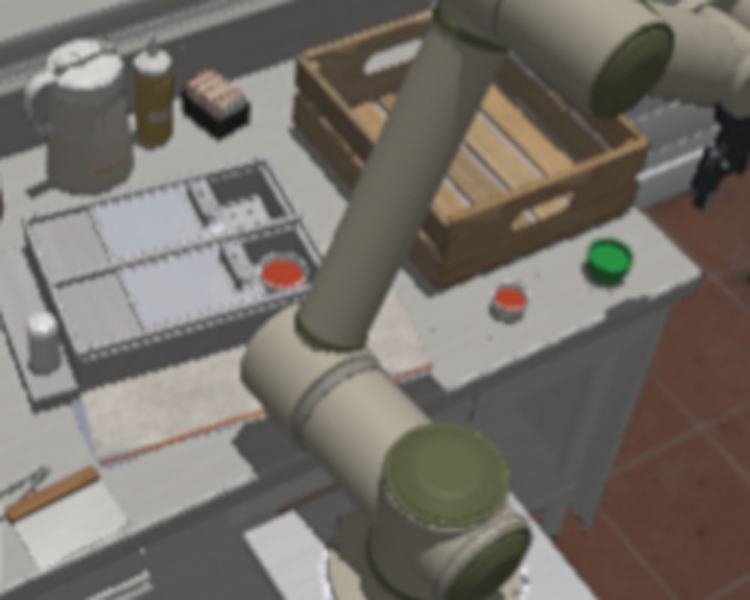

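The top view (crop offset 150,40, ×3) shows the station at about (177–287, 124–211). The candidates for ramekin_1 are:
- the red ramekin in the near well, top (264,190), which is the larger one in a well
- a small red one on the table, scene (350,200)
- a green one, top (381,239) / scene (383,187)

The first is the one meant, so near gets shut and far gets opened. Next I'll measure.

```bash
cat > h.py <<'E'
import numpy as np, cv2
def K(i,H=384):
    f=H/2/np.tan(np.radians(i['vertical_fov']/2)); return np.array([[f,0,i['cx']],[0,f,i['cy']],[0,0,1]])
def cast(i,px,z):
    u=cv2.undistortPoints(np.array(px,float).reshape(-1,1,2),K(i),i['D']).reshape(-1,2)
    d=np.c_[u,np.ones(len(u))]@i['rotation'].T
    e=np.array(i['eye']); return e+d*((z-e[2])/d[:,2])[:,None]
def proj(i,P):
    R=np.array(i['rotation']).T
    return cv2.projectPoints(np.array(P,float),cv2.Rodrigues(R)[0],-R@i['eye'],K(i),np.array(i['D']))[0].reshape(-1,2)
E
python3 - <<'E'
from rig import env
from h import *
i=env.camera_info('top')
c=cast(i,[(189,124),(286.7,139),(276.7,210.7),(176.7,194)],.091); print(c.round(3))
print([np.linalg.norm(c[k]-c[(k+1)%4]).round(3) for k in range(4)], c.mean(0))
print('lips',cast(i,[(244.3,185.7),(249.7,151)],.1125).round(3))
print('ram',cast(i,[(264,190.3)],.064))
a=cv2.imread('pics/top0.png')
cv2.imwrite('pics/c1.png',cv2.resize(a[115:220,170:295],None,fx=6,fy=5.7,interpolation=cv2.INTER_CUBIC)[:, :])
s=cv2.imread('pics/scene0.png')
cv2.imwrite('pics/c2.png',cv2.resize(s[150:250,175:300],None,fx=6,fy=6,interpolation=cv2.INTER_CUBIC))
E
```

```text
[[ 0.672  0.202  0.091]
 [ 0.625 -0.144  0.091]
 [ 0.372 -0.112  0.091]
 [ 0.423  0.237  0.091]]
[np.float64(0.349), np.float64(0.255), np.float64(0.353), np.float64(0.251)] [0.52327984 0.04587979 0.091     ]
lips [[ 0.455  0.002  0.113]
 [ 0.576 -0.015  0.113]]
ram [[ 0.44443434 -0.06762832  0.064     ]]
```

View pics/c1.png

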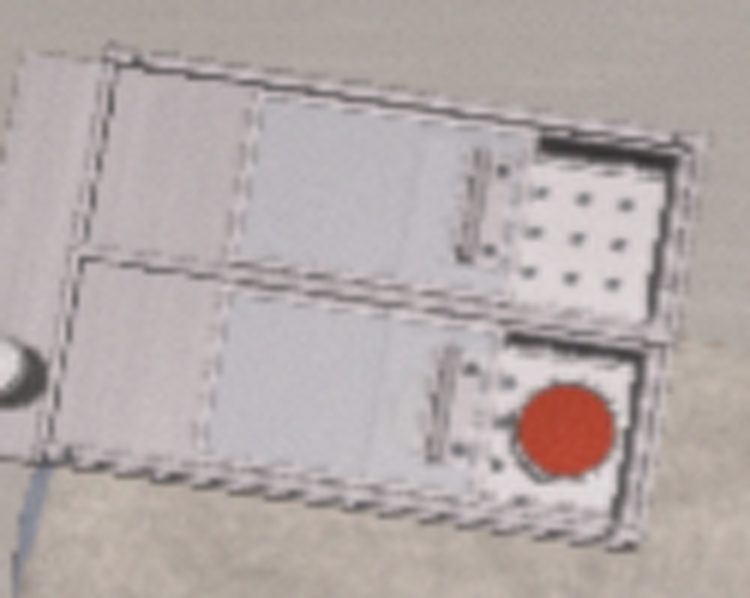

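View pics/c2.png

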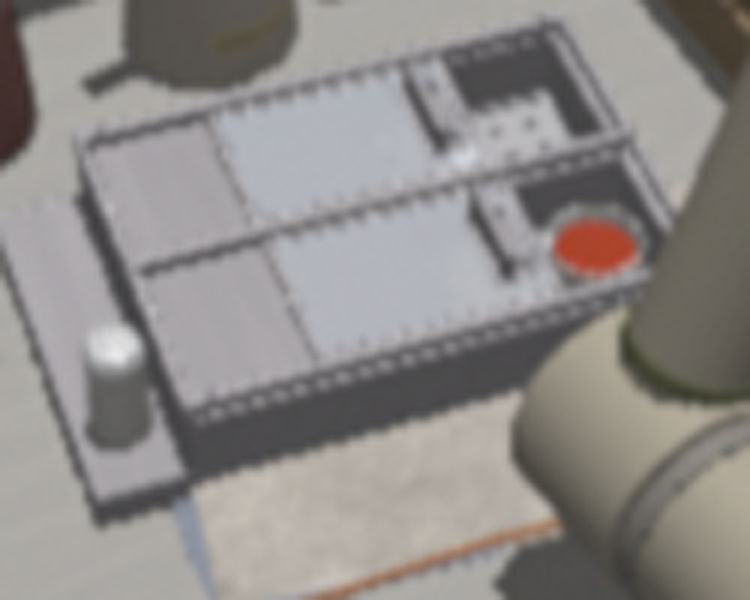

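View pics/wrist0.png

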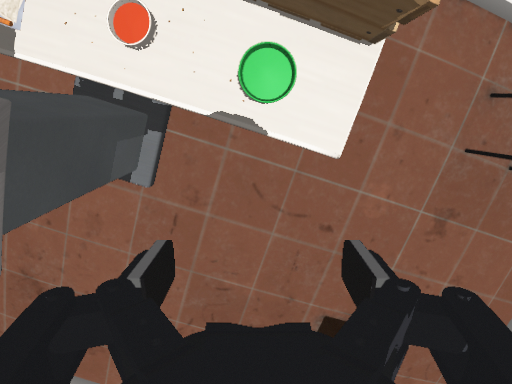

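Ramekin_1 is in the near well, so I shut near first and then open far. In the station frame the lips come out at x = ±61 mm, y ≈ -53 mm (joints ≈ 0.088), with yaw ≈ -0.14, and the side lengths agree within a few mm. I'll move above the near lip with the fingers shut.

>>> {"api": "play_rows", "payload": {"travel": [[1.2,2.3,0.2],[1.2,2.3,0.2],[1.2,2.3,0.2],[1.2,2.3,0.2],[1.2,2.3,0.2],[1.2,2.3,0.2],[1.2,2.3,0.2],[1.2,2.3,0.2],[1.2,2.3,0.2],[1.2,2.3,0.2],[1.2,2.3,0.2],[1.2,2.3,0.2]], "rotation": [[0,0,-0.037],[0,0,-0.037],[0,0,-0.037],[0,0,-0.037],[0,0,-0.037],[0,0,-0.037],[0,0,-0.037],[0,0,-0.037],[0,0,-0.037],[0,0,-0.037],[0,0,-0.037],[0,0,-0.037]], "claw": [0,0,0,0,0,0,0,0,0,0,0,0], "squeeze": 20}}

```text
time_s: 1.15
position: [0.3134, -0.2365, 0.2517]
tool_rot: [[0.0, -0.161, -0.987], [0.008, -0.987, 0.161], [-1.0, -0.008, 0.001]]
ft_force: [0.3, -0.9, -0.3]
grip_width: -0.0001
```

>>> {"api": "play_rows", "payload": {"travel": [[1.2,2.3,0],[1.2,2.3,0],[1.2,2.3,0],[1.2,2.3,0],[1.2,2.3,0],[1.2,2.3,0],[1.2,2.3,0],[1.2,2.3,0],[1.2,2.3,0],[1.2,2.3,0],[1.2,2.3,0],[1.2,2.3,0]], "rotation": [[0,0,0],[0,0,0],[0,0,0],[0,0,0],[0,0,0],[0,0,0],[0,0,0],[0,0,0],[0,0,0],[0,0,0],[0,0,0],[0,0,0]], "claw": [0,0,0,0,0,0,0,0,0,0,0,0]}}

```text
time_s: 2.15
position: [0.4608, 0.056, 0.2514]
tool_rot: [[-0.001, -0.164, -0.986], [0.008, -0.986, 0.164], [-1.0, -0.008, 0.002]]
ft_force: [0.0, -0.6, 0.6]
grip_width: 0.0001
```

```bash
python3 - <<'E'
from rig import env
import cv2
from h import *
s=env.observe(); print(s['position'],s['tool_rot'])
i=env.camera_info('wrist'); print(i['eye'],i['rotation'])
cv2.imwrite('pics/w1.png',env.get_image('wrist')[:,:,::-1])
E
```

```text
[0.46084439 0.05597099 0.25135009] [[-0.00105907 -0.16406437 -0.98644907]
 [ 0.00791956 -0.98642006  0.16405104]
 [-0.99996808 -0.0076385   0.00234401]]
[0.5293989  0.04345388 0.39397813] [[-0.16439927 -0.94783104 -0.27311025]
 [-0.98636887  0.15599653  0.05235967]
 [-0.00702387  0.27799534 -0.96055674]]
```

View pics/w1.png

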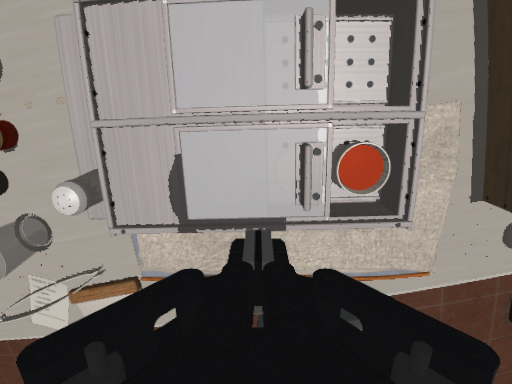

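The wrist view shows the near lip top at about (307,177), the far lip top at about (308,48) and the red sauce at (361,167). The far well is empty where it's visible, and the middle rail runs from (90,123) to (425,115). I'll cast these.

```bash
python3 - <<'E'
from rig import env
from h import *
i=env.camera_info('wrist')
n=cast(i,[(309,145),(307,208),(303.5,176),(311,176)],.1125);f=cast(i,[(308,12),(308.5,84),(304,48),(313,48)],.1125)
c=cast(i,[(93,123),(423,115),(112,228),(410,224)],.091)
print(n.round(4),f.round(4),c.round(4),sep='\n')
t=np.array([-.16,.987])
print(np.linalg.norm(n[0]-n[1]),np.linalg.norm(f[0]-f[1]),np.linalg.norm(c[0]-c[1]))
d=n[0]-n[1];print('yaw n',np.arctan2(d[1],d[0]));d=f[0]-f[1];print('yaw f',np.arctan2(d[1],d[0]))
d=c[0]-c[1];print('yaw rail',np.arctan2(d[1],d[0])-np.pi/2); d=c[2]-c[3];print(np.arctan2(d[1],d[0])-np.pi/2, 'linterlip',n[:2].mean(0)-f[:2].mean(0))
E
```

```text
[[0.4921 0.0042 0.1125]
 [0.4275 0.0138 0.1125]
 [0.462  0.0133 0.1125]
 [0.4608 0.0058 0.1125]]
[[ 0.6099 -0.0095  0.1125]
 [ 0.5486 -0.0021  0.1125]
 [ 0.5804 -0.002   0.1125]
 [ 0.5792 -0.0101  0.1125]]
[[ 0.5503  0.2235  0.091 ]
 [ 0.5019 -0.1216  0.091 ]
 [ 0.431   0.2389  0.091 ]
 [ 0.3807 -0.1052  0.091 ]]
0.06523173036256846 0.061725886541644015 0.3485294257445132
yaw n -0.14676391347849113
yaw f -0.12013479198907932
yaw rail -0.13937689357172278
-0.14520104866135086 linterlip [-0.11943682  0.01482644  0.        ]
```

>>> {"api": "play_rows", "payload": {"travel": [[0,0,-1.3],[0,0,-1.3],[0,0,-1.3],[0,0,-1.3],[0,0,-1.3],[0,0,-1.3],[0,0,-1.3],[0,0,-1.3],[0,0,-1.3],[0,0,-1.3],[0,0,-1.3],[0,0,-1.0]], "rotation": [[0,0,0.002],[0,0,0.002],[0,0,0.002],[0,0,0.002],[0,0,0.002],[0,0,0.002],[0,0,0.002],[0,0,0.002],[0,0,0.002],[0,0,0.002],[0,0,0],[0,0,0]], "claw": [0,0,0,0,0,0,0,0,0,0,0,0]}}

```text
time_s: 3.2
position: [0.4622, 0.0621, 0.0915]
tool_rot: [[0.001, -0.135, -0.991], [0.01, -0.991, 0.135], [-1.0, -0.01, 0.001]]
ft_force: [0.0, -0.5, -0.0]
grip_width: -0.0001
```

```bash
python3 - <<'E'
from rig import env
import cv2
s=env.observe(); print(s['position'],s['ft_force'])
cv2.imwrite('pics/w2.png',env.get_image('wrist')[:,:,::-1])
a=env.get_image('scene')[:,:,::-1]
cv2.imwrite('pics/s2.png',cv2.resize(a[120:270,160:340],None,fx=4,fy=4))
E
```

```text
[0.462172   0.06205992 0.09150564] [ 0.03618204 -0.45145081 -0.00793109]
```

View pics/w2.png

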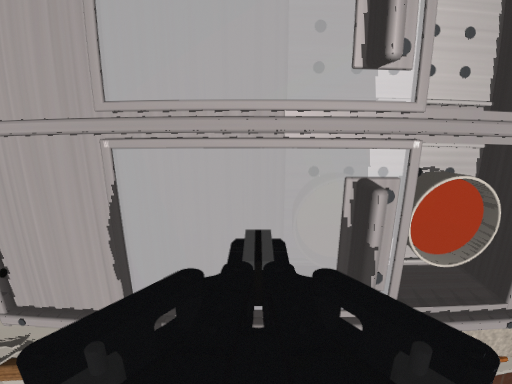

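View pics/s2.png

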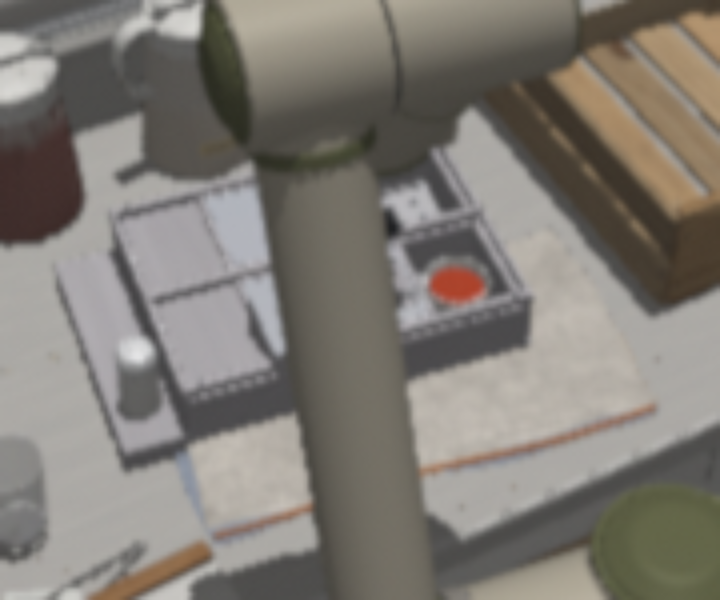

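The wrist view shows a pale circle at (320,215) through the near cover, which is ramekin_4, while the far cover shows only holes. So near is the one to shut. The fingers are 6 mm above the cover, on the +y side of the lip at (377,220). I'll push gently along station -y.

>>> {"api": "play_rows", "payload": {"travel": [[-0.06,-0.5,0],[-0.06,-0.5,0],[-0.06,-0.5,0],[-0.06,-0.5,0],[-0.06,-0.4,0],[-0.06,-0.4,0],[-0.06,-0.4,0],[-0.06,-0.4,0],[-0.06,-0.4,0],[-0.06,-0.4,0]], "rotation": [[0,0,0],[0,0,0],[0,0,0],[0,0,0],[0,0,0],[0,0,0],[0,0,0],[0,0,0],[0,0,0],[0,0,0]], "claw": [0,0,0,0,0,0,0,0,0,0]}}

```text
time_s: 4.13
position: [0.4566, 0.0139, 0.0942]
tool_rot: [[0.004, -0.135, -0.991], [0.011, -0.991, 0.135], [-1.0, -0.011, -0.003]]
ft_force: [1.7, 2.5, 0.1]
grip_width: -0.0002
```

>>> {"api": "play_rows", "payload": {"travel": [[-0.07,-0.5,-0.05],[-0.07,-0.5,-0.05],[-0.07,-0.5,-0.05],[-0.07,-0.5,-0.03],[-0.07,-0.5,-0.03],[-0.07,-0.5,-0.03],[-0.07,-0.4,-0.03],[-0.07,-0.4,-0.03],[-0.07,-0.4,-0.03],[-0.07,-0.4,-0.03]], "rotation": [[0,0,0],[0,0,0],[0,0,0],[0,0,0],[0,0,0],[0,0,0],[0,0,0],[0,0,0],[0,0,0],[0,0,0]], "claw": [0,0,0,0,0,0,0,0,0,0]}}

```text
time_s: 4.97
position: [0.4494, -0.0368, 0.0912]
tool_rot: [[0.006, -0.135, -0.991], [0.011, -0.991, 0.135], [-1.0, -0.012, -0.005]]
ft_force: [0.5, 4.0, 1.6]
grip_width: -0.0002
```

>>> {"api": "play_rows", "payload": {"travel": [[-0.06,-0.4,0],[-0.06,-0.4,0],[-0.06,-0.4,0],[-0.04,-0.3,0],[-0.04,-0.3,0]], "rotation": [[0,0,0],[0,0,0],[0,0,0],[0,0,0],[0,0,0]], "claw": [0,0,0,0,0]}}

```text
time_s: 5.38
position: [0.4466, -0.057, 0.0911]
tool_rot: [[0.007, -0.135, -0.991], [0.011, -0.991, 0.135], [-1.0, -0.012, -0.005]]
ft_force: [0.8, 3.2, 1.6]
grip_width: -0.0001
```

>>> {"api": "play_rows", "payload": {"travel": [[-0.03,-0.2,0],[-0.03,-0.2,0],[-0.03,-0.2,0],[-0.03,-0.2,0]], "rotation": [[0,0,0],[0,0,0],[0,0,0],[0,0,0]], "claw": [0,0,0,0]}}

```text
time_s: 5.72
position: [0.4453, -0.0657, 0.0911]
tool_rot: [[0.007, -0.136, -0.991], [0.012, -0.991, 0.136], [-1.0, -0.013, -0.005]]
ft_force: [6.2, 19.1, 4.0]
grip_width: 0.0
```

The force rose to 19 N at the predicted end position, so the cover is on its stop. I'll back off, rise and look.

>>> {"api": "play_rows", "payload": {"travel": [[0.1,0.7,0],[0.1,0.7,0],[0.1,0.7,0.3],[0,0,1.2],[0,0,1.2],[0,0,1.2],[0,0,1.2],[0,0,1.2],[0,0,1.2],[0,0,1.2],[0,0,1.2],[0,0,1.2]], "rotation": [[0,0,0],[0,0,0],[0,0,0],[0,0,0],[0,0,0],[0,0,0],[0,0,0],[0,0,0],[0,0,0],[0,0,0],[0,0,0],[0,0,0]], "claw": [0,0,0,0,0,0,0,0,0,0,0,0]}}

```text
time_s: 6.72
position: [0.4441, -0.0385, 0.2049]
tool_rot: [[-0.007, -0.13, -0.991], [0.01, -0.991, 0.13], [-1.0, -0.009, 0.008]]
ft_force: [0.4, -0.7, 0.2]
grip_width: 0.0001
```

```bash
python3 - <<'E'
from rig import env
import cv2
s=env.observe(); print(s['position'],s['ft_force'])
cv2.imwrite('pics/w3.png',env.get_image('wrist')[:,:,::-1])
E
```

```text
[ 0.44414861 -0.0384691   0.20487967] [ 0.36023126 -0.74792481  0.1942197 ]
```

View pics/w3.png

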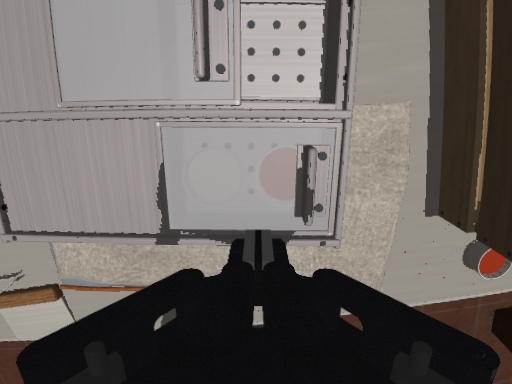

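Near cover: the frame's right edge is at the end rail (340,180), with the red (285,172) and pale (213,175) ramekins both under it. Now I'll go to the -y side of the far lip (213,40).

>>> {"api": "play_rows", "payload": {"travel": [[1.3,-0.15,0],[1.3,-0.15,0],[1.3,-0.15,0],[1.3,-0.15,0],[1.3,-0.15,0],[1.3,-0.15,0],[1.3,-0.15,0],[1.3,-0.15,0],[1.3,-0.15,0],[1.3,-0.15,0]], "rotation": [[0,0,0],[0,0,0],[0,0,0],[0,0,0],[0,0,0],[0,0,0],[0,0,0],[0,0,0],[0,0,0],[0,0,0]], "claw": [0,0,0,0,0,0,0,0,0,0]}}

```text
time_s: 7.6
position: [0.5773, -0.049, 0.2045]
tool_rot: [[-0.009, -0.126, -0.992], [0.005, -0.992, 0.126], [-1.0, -0.004, 0.009]]
ft_force: [-0.0, -0.4, -0.9]
grip_width: 0.0002
```

```bash
python3 - <<'E'
from rig import env
import cv2
s=env.observe(); print(s['position'],s['ft_force'])
cv2.imwrite('pics/w4.png',env.get_image('wrist')[:,:,::-1])
E
```

```text
[ 0.57731249 -0.04899826  0.2044684 ] [-0.00254827 -0.36343891 -0.92018513]
```

View pics/w4.png

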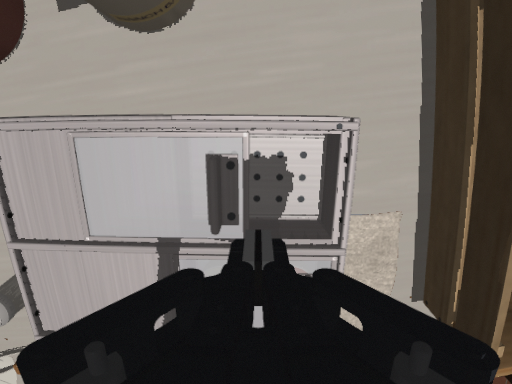

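```bash
python3 - <<'E'
from rig import env
from h import *
i=env.camera_info('wrist')
print('lip',cast(i,[(215,155),(215,233),(209,193),(221,193)],.1125).round(4), 'rails',cast(i,[(345,125),(345,245)],.091).round(4))
p=np.array(env.observe()['position'])
for z in (.2045,.0915): print(proj(i,[[p[0],p[1],z]]))
E
```

```text
lip [[ 0.618  -0.0186  0.1125]
 [ 0.549  -0.0068  0.1125]
 [ 0.5864 -0.008   0.1125]
 [ 0.5851 -0.0182  0.1125]] rails [[ 0.6271 -0.1325  0.091 ]
 [ 0.5107 -0.1277  0.091 ]]
[[257.63236776 243.93138158]]
[[258.08392733 188.87360134]]
```

The far lip is at about (0.583, -0.013), and the fingers have roughly 17 mm clearance on its -y side. Descending.

>>> {"api": "play_rows", "payload": {"travel": [[0,-0.06,-1.0],[0,-0.06,-1.0],[0,-0.06,-1.0],[0,-0.06,-1.0],[0,-0.06,-1.0],[0,-0.06,-1.0],[0,-0.06,-1.0],[0,-0.06,-1.0],[0,-0.06,-1.0],[0,-0.06,-1.0],[0,-0.06,-0.9]], "rotation": [[0,0,0],[0,0,0],[0,0,0],[0,0,0],[0,0,0],[0,0,0],[0,0,0],[0,0,0],[0,0,0],[0,0,0],[0,0,0]], "claw": [0,0,0,0,0,0,0,0,0,0,0]}}

```text
time_s: 8.57
position: [0.5698, -0.0514, 0.0815]
tool_rot: [[-0.019, -0.123, -0.992], [0.005, -0.992, 0.123], [-1.0, -0.002, 0.019]]
ft_force: [-0.5, -0.3, -0.4]
grip_width: -0.0002
```

It overshot to z = 0.0815, free in the well opening with no force. I'll raise it to about 0.093 before pushing.

>>> {"api": "play_rows", "payload": {"travel": [[0,-0.3,0.3],[0.2,-0.1,0.4],[0.2,0,0.4],[0.2,0,0.2]], "rotation": [[0,-0.01,0],[0,-0.01,0],[0,0,0],[0,0,0]], "claw": [0,0,0,0]}}

```text
time_s: 8.9
position: [0.5732, -0.0549, 0.0929]
tool_rot: [[-0.002, -0.123, -0.992], [0.006, -0.992, 0.123], [-1.0, -0.006, 0.003]]
ft_force: [0.4, 0.3, 0.5]
grip_width: -0.0001
```

```bash
python3 - <<'E'
from rig import env
import cv2
s=env.observe(); print(s['position'],s['ft_force'],s['qvel'])
cv2.imwrite('pics/w5.png',env.get_image('wrist')[:,:,::-1])
s=env.observe(); print(s['position'],s['tool_rot'])
E
```

```text
[ 0.57321902 -0.05490932  0.09288458] [0.44495296 0.34464356 0.5008394 ] [ 0.65294593 -0.20587973 -5.61878196  0.20151523  5.07067589  0.74297786]
[ 0.57384729 -0.0549941   0.09331413] [[-0.00112013 -0.12271849 -0.99244089]
 [ 0.0055817  -0.99242682  0.12271045]
 [-0.99998379 -0.00540206  0.00179663]]
```

View pics/w5.png

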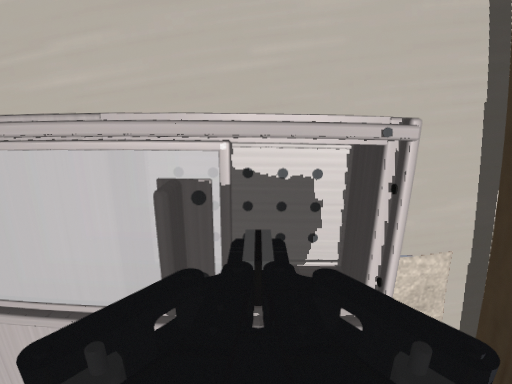

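>>> {"api": "play_rows", "payload": {"travel": [[0.07,0.5,0],[0.07,0.5,0],[0.07,0.5,0],[0.07,0.4,0],[0.07,0.4,0],[0.07,0.4,0],[0.07,0.4,0],[0.07,0.4,0],[0.07,0.4,0],[0.07,0.4,0]], "rotation": [[0,0,0],[0,0,0],[0,0,0],[0,0,0],[0,0,0],[0,0,0],[0,0,0],[0,0,0],[0,0,0],[0,0,0]], "claw": [0,0,0,0,0,0,0,0,0,0]}}

```text
time_s: 9.78
position: [0.5816, -0.0087, 0.095]
tool_rot: [[-0.0, -0.122, -0.992], [0.002, -0.992, 0.122], [-1.0, -0.002, 0.0]]
ft_force: [-2.0, -2.2, 0.9]
grip_width: -0.0001
```

>>> {"api": "play_rows", "payload": {"travel": [[0.06,0.5,-0.05],[0.06,0.5,-0.04],[0.06,0.5,-0.03],[0.06,0.4,-0.03],[0.06,0.4,-0.02],[0.06,0.4,-0.02],[0.06,0.4,-0.02],[0.06,0.4,-0.02],[0.06,0.4,-0.02],[0.06,0.4,-0.02],[0.06,0.4,-0.02]], "rotation": [[0,0,0],[0,0,0],[0,0,0],[0,0,0],[0,0,0],[0,0,0],[0,0,0],[0,0,0],[0,0,0],[0,0,0],[0,0,0]], "claw": [0,0,0,0,0,0,0,0,0,0,0]}}

```text
time_s: 10.7
position: [0.5897, 0.043, 0.0926]
tool_rot: [[0.002, -0.123, -0.992], [0.001, -0.992, 0.123], [-1.0, -0.002, -0.002]]
ft_force: [-1.1, -2.9, 2.8]
grip_width: 0.0001
```

>>> {"api": "play_rows", "payload": {"travel": [[0.03,0.25,0],[0.03,0.2,0],[0.03,0.2,0]], "rotation": [[0,0,0],[0,0,0],[0,0,0]], "claw": [0,0,0]}}

```text
time_s: 10.95
position: [0.5908, 0.0508, 0.0925]
tool_rot: [[0.002, -0.122, -0.992], [0.002, -0.992, 0.122], [-1.0, -0.002, -0.002]]
ft_force: [-1.5, -2.7, 2.7]
grip_width: 0.0
```

>>> {"api": "play_rows", "payload": {"travel": [[0.02,0.2,0],[0.02,0.2,0]], "rotation": [[0,0,0],[0,0,0]], "claw": [0,0]}}

```text
time_s: 11.12
position: [0.591, 0.0528, 0.0925]
tool_rot: [[0.002, -0.122, -0.993], [-0.003, -0.993, 0.122], [-1.0, 0.003, -0.002]]
ft_force: [-4.4, -21.9, 2.9]
grip_width: -0.0
```

On the stop: 22 N at y = 0.053, where 0.051 was predicted. I'll back off, rise, and clear away to the right side for viewing.

>>> {"api": "play_rows", "payload": {"travel": [[-0.1,-0.7,0],[-0.1,-0.7,0],[-0.1,-0.7,0.3],[0,0,1.2],[0,0,1.3],[0,0,1.3],[0,0,1.3],[0,0,1.3],[0,0,1.3],[0,0,1.3],[0,0,1.3],[0,0,1.3]], "rotation": [[0,0,0],[0,0,0],[0,0,0],[0,0,0],[0,0,0],[0,0,0],[0,0,0],[0,0,0],[0,0,0],[0,0,0],[0,0,0],[0,0,0]], "claw": [0,0,0,0,0,0,0,0,0,0,0,0]}}

```text
time_s: 12.12
position: [0.5847, 0.0299, 0.2134]
tool_rot: [[-0.007, -0.124, -0.992], [0.007, -0.992, 0.124], [-1.0, -0.006, 0.008]]
ft_force: [-0.3, 1.0, 0.7]
grip_width: 0.0004
```

>>> {"api": "play_rows", "payload": {"travel": [[-2,-0.5,0.5],[-2,-0.5,0.5],[-2,-0.5,0.5],[-2,-0.5,0.5],[-2,-0.5,0.5],[-2,-0.5,0.5],[-2,-0.5,0.5],[-2,-0.5,0.5],[-2,-0.5,0.5],[-1,-0.5,0.5],[0,0,0],[0,0,0]], "rotation": [[0,0,0],[0,0,0],[0,0,0],[0,0,0],[0,0,0],[0,0,0],[0,0,0],[0,0,0],[0,0,0],[0,0,0],[0,0,0],[0,0,0]], "claw": [0,0,0,0,0,0,0,0,0,0,0,0]}}

```text
time_s: 13.12
position: [0.3862, -0.0216, 0.2687]
tool_rot: [[0.002, -0.125, -0.992], [0.014, -0.992, 0.125], [-1.0, -0.014, -0.0]]
ft_force: [0.4, 0.0, 0.3]
grip_width: -0.0006
```

```bash
python3 - <<'E'
from rig import env
import cv2
s=env.observe(); print(s['time_s'],s['position'],s['ft_force'])
cv2.imwrite('pics/w6.png',env.get_image('wrist')[:,:,::-1])
a=env.get_image('scene')[:,:,::-1]
cv2.imwrite('pics/s6.png',cv2.resize(a[100:300,100:340],None,fx=3,fy=3))
E
```

```text
13.1167 [ 0.38620431 -0.02162723  0.26871778] [0.41025265 0.02643324 0.33700341]
```

View pics/w6.png

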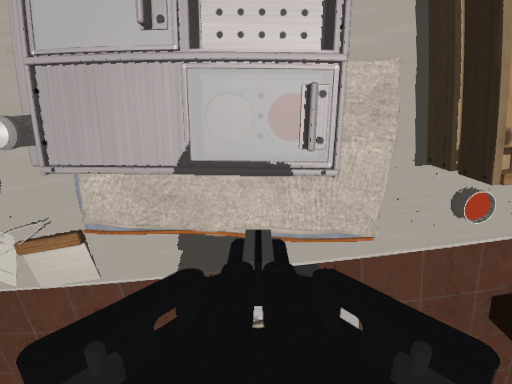

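View pics/s6.png

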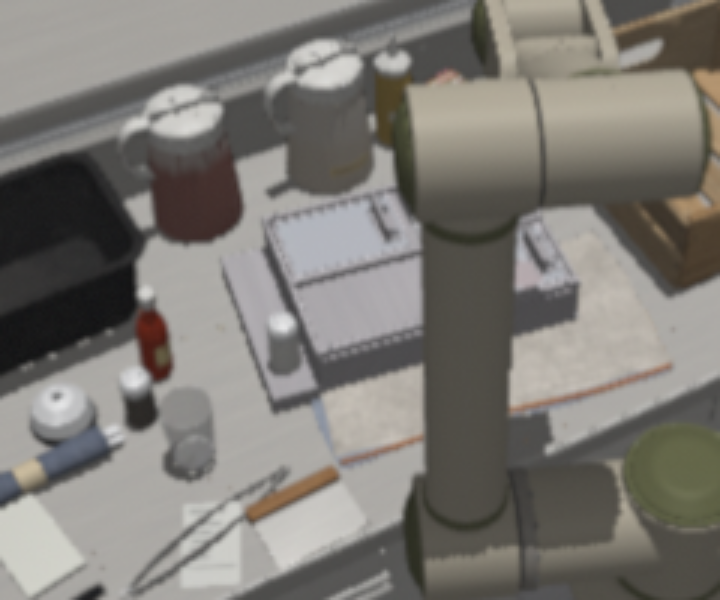

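Near is flush at its right rail (335,118) over both ramekins, and far is flush at its left rail (27,25). As a check, I'll measure the spacing between the two lips along station y, which should be 172 mm.

```bash
python3 - <<'E'
from rig import env
from h import *
i=env.camera_info('wrist')
n=cast(i,[(313,84),(312,148)],.1125).mean(0); f=cast(i,[(141,24)],.1125)[0]
c=cast(i,[(26,60),(345,55)],.091); uy=(c[0]-c[1])/np.linalg.norm(c[0]-c[1])
print((f-n)@uy, uy)
print('ends rel near lip: ',(c-n)@uy, 'rel far', (c-f)@uy)
E
```

```text
0.16906553306662125 [0.13117146 0.9913597  0.        ]
ends rel near lip:  [ 0.31291178 -0.03457884] rel far [ 0.14384625 -0.20364438]
```

```bash
python3 - <<'E'
from rig import env
print(env.observe()['ft_force']); print(env.close_job())
E
```

```text
[ 0.3060547   0.76756132 -0.15483475]
the job is handed in; nothing more can be done
None
```

I shut the near cover, which is the one over the red and pale ramekins, and then pushed the far cover fully open. I pushed both lips with shut fingertips, gripped and lifted nothing, and handed the job in at about 13 s.

- **Stops:** Each push needed about 3–4 N. It then rose to about 20 N (near) and 22 N (far), within a few mm of where I expected each stop.
- **Final pictures:** Both covers sit flush at their end rails and both ramekins are under the near cover. The shakers, red bottle and tumbler are standing where they were. The arm was clear of everything at hand-in.
- **Lip spacing:** It measured 169 mm along the station against the ideal 172 mm. That is about what my pixel readings and the 2 mm calibration allow, so it doesn't exactly confirm full travel; the stop forces are the stronger evidence.
- **Overshoot:** On the way down beside the far lip, the fingers went about 1 cm too low, into the empty well. They touched nothing (no force showed), and I raised them before pushing.

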